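Present the right filter plate to the label reader

ROBOT

A 6-joint arm with a two-finger parallel gripper is mounted at the origin on the work surface. World frame = base frame: x ahead of the robot, y to its left, z up, the work surface at z = 0. Lengths are in m, angles in rad, forces in N, time in s.
With the tool pointing down it reaches from about 0.325 to 0.925 m from the base axis. Payload 3.1 kg.
Tool frame: the origin (TCP) lies at the very end of the fingers, on their centre line; the grasp point (between the pads) lies 19 mm behind it (arm.grip_point_offset is the distance from the TCP to the grasp point, in m); z points along the fingers, y is the line along which they close (so a half turn about z gives the same grasp; the last joint's range is limited). The gripper opens to 85 mm and grips with 20 to 120 N. Pads are 22 mm wide; open, the fingers measure 114 mm over their backs; the gripper's body (76 mm by 85 mm) begins 54 mm behind the grasp point. The pads swing forward as they close: fully open they stand 13 mm farther back than shut.
Start: joints at [1.122, 0.217, 1.613, -0, 1.311, -0.112], TCP at [0.207, 0.59, 0.231] pointing down, gripper open.
Joint ranges: [-2.75, 2.75], [-0.78, 2.1], [0.31, 2.55], [-1.13, 4.27], [0.13, 2.63], [-2.58, 2.58]. Speed limits (rad/s): [2.79, 2.79, 3.14, 3.14, 3.14, 3.14].

INTERFACE

Orientations are given as a rotation vector (axis times angle).
In Python, from bench import arm gives the robot as it stands.
- The arm moves only by the tool carry_out, never from a script. Its argument "deltas" is a list of rows, each an object of numbers: "gripper": the opening, from 0 (shut) to 1 (fully open); "dx", "dy", "dz": the shift along the tool's x, y, z in mm; "twist": the turn about the tool's z in degrees. A call has 1 to 10 rows; each row shifts and turns the commanded pose from where the row before left it, along the tool's axes as they then stand; what a row does not reach is not made up. A row lasts 1/10 s, in which the tool goes at most 50 mm and 8.59 degrees, less where a joint would pass 70% of its speed; a pose out of reach is approached as far as the arm can. A call with a gripper value outside its range is refused whole. The fingers move at their own pace and stop on an object; "grip_force" is the grip in N (left out, the last holds). Time passes only in rows, so rows that do not move let the fingers close. It gives the time, the measured TCP pose, the force, the opening and the grip force at its end, in the units of the state.
- arm.observe(): the state, without advancing time (a new reading comes with each control period).
- arm.get_image(name): name is "scene" or "top"; returns a dict with "image" (400x640x3 uint8, red, green, blue), "mtx" (3x3 intrinsics, pixels), "k1" (the pictures are not rectified: a ray, as slopes to the right and down, at radius r is drawn at 1 + k1 r^2 times it, then the intrinsics apply), "R" (3x3) and "t" (3): a world point X has camera coordinates R X + t. Camera axes: x right, y down, z forward; pixel columns grow to the right and rows downward; lengths in m; the calibration is good to about 2 mm. A picture is of the moment at which its call begins. There is no depth.
- arm.finish_job(): hands the job in; it is judged then, once.
Trained networks look in a picture, given as the dict that the camera call returned (one of the last four; its "shot" number tells which), for a name from the list of things; names that differ only in an ending like _2 or _b are one class to them, and where a whole thing is asked for, a point or a joint stands for the part that bears it (a point fixed in the world has none). Each returns a list of dicts, best first, with "conf" (0 to 1); they miss things now and then, are a little off and sometimes report something else, mostly with a low value. They report only what shows in the picture. A call takes as long as a camera call. They do not tell look-alikes from the thing itself.
- arm.masks_of(picture, thing): "region" (400x640 bool, what is visible of it).
- arm.mark_of(picture, thing): "position" ([x, y, z] in m, in world coordinates, good to about 4 mm: a listed point, or the origin of a listed thing).
The state is a dict: "time_s": time; "qpos": joint angles; "qd": joint speeds; "joint_efforts": joint torques, N m; "position": TCP position; "orientation": TCP orientation; "ft_force": force on the tool from outside, world axes, zero at the start; "ft_torque": the same for the moment, N m; "opening": opening from 0.0 (shut) to 1.0 (fully open); "gripper_force": force on a finger pad.
Only numpy, scipy, OpenCV 4.12 (cv2) and the standard library are available. Lean on these libraries where they do the work, as an engineer would, in place of code of your own. Each camera call takes 0.05 s, during which the arm holds its last target. There are 200 camera calls.

TASK

If the tall adapter is in the left socket of the black coupling network (as seen from the robot), take the long filter plate; if it is in the right one, the short plate. Find the plate's frosted label end by the small corner notch and lift the plate from its stand by its plain part, never touching the frosted end. Finish while holding it still, label end up at a slope of about 45 degrees or steeper, with the middle of the frosted end about 20 cm above the centre of the round reading pad; leave the other plate and everything else alone.

Things in the scene. Friction and masses are not known exactly. Their poses are not given: they have to be found in the camera images.
- long_center (a point): centre (half-way along and up) of the long filter plate: flat, plain metal, 130 mm long (x) x 10 thick (y) x 55 tall (z), 0.1 kg, standing on a long edge in a slotted stand, lower edge 8 and top edge 63 mm above the bench. x points to the frosted label end, z up. Frosted on both faces from x = 31 mm to its +x end; the upper corner at that end has a 14 x 14 mm notch; the rest is plain.
- short_center (a point): centre (half-way along and up) of the short filter plate: flat, plain metal, 95 mm long (x) x 10 thick (y) x 55 tall (z), 0.1 kg, standing on a long edge in a slotted stand, lower edge 8 and top edge 63 mm above the bench. x points to the frosted label end, z up. Frosted on both faces from x = 17.5 mm to its +x end; the upper corner at that end has a 14 x 14 mm notch; the rest is plain.
- stand_a: black stand of the long plate, fixed to the bench: disc 84 mm across, 8 mm high, with two walls 64 mm long, 12 mm thick, up to 24 mm above the bench, forming a 12.5 mm slot along its x; the plate stands loosely in the slot, centred, and lifts straight out; grip it above the walls. Origin: centre of the underside
- stand_b: black stand of the short plate, fixed to the bench: disc 84 mm across, 8 mm high, with two walls 64 mm long, 12 mm thick, up to 24 mm above the bench, forming a 12.5 mm slot along its x; the plate stands loosely in the slot, centred, and lifts straight out; grip it above the walls. Origin: centre of the underside
- long_label (a point): centre of the frosted end of the long plate, half-way up: 48 mm from the plate's centre along its +x; same axes
- short_label (a point): centre of the frosted end of the short plate, half-way up: 32.5 mm from the plate's centre along its +x; same axes
- reading_pad: round grey reading pad with a dark glass window, 100 mm across and 13 mm high, fixed flat on the bench; origin at the centre of its underside, on the bench
- network: black coupling network, a fixed box 200 mm (x) x 280 mm (y) x 110 mm high with a grey panel on the front (-x); two sockets in its top, the left one at y = +70 mm and the right one at y = -70 mm in its own frame; origin at the centre of its underside, +y is its left as seen from the robot
- adapter: tall plugged-in adapter, a 50 mm cube with a metal stud of 12 mm on top, fixed in one of the network's two sockets; origin at the centre of its underside
- blank: flat blanking cover, 50 x 50 x 6 mm, fixed on the network's other socket; origin at the centre of its underside
- router: bystander: black wireless router 130 x 210 x 31 mm with four upright aerials reaching 155 mm high, standing loose on the bench; origin at the centre of its underside
- spare_adapter: bystander: loose spare adapter, a 50 mm cube with a 12 mm stud, standing on the bench; origin at the centre of its underside
- screwdriver: bystander: loose screwdriver lying on the bench
- meter: bystander: loose hand-held multimeter 90 x 170 x 36 mm lying on the bench; origin at the centre of its underside
There are look-alikes about, which are no part of the job. Of the things that look like the reading_pad, the larger one is meant. What is shaped like the part that bears long_center but red is not meant.

How it is judged:
By the outcome, as a careful person would: the job done as asked, in the order asked, and still so for the second after the job is handed in, while the arm keeps its last pose, push and grip.
It also fails if it takes over 30 s, if anything falls off the work surface, if the arm or the gripper's body presses on something with over 40 N, if the wrist force passes 120 N, or if a joint passes its speed limit or range.

## Working session

There is one attempt and no reset: what is moved stays moved. The work goes in short steps, Python scripts to look and compute and a tool call to move; the robot and the scene stay as the last step left them, time stands still between calls to the robot, and variables do not carry over. Pictures are saved under pics/ and viewed, at most 10 in all, crops included, and the job is handed in when it is done.

Besides the shell and the picture viewer there is one more tool, called after ">>>" in YAML: its name, and indented under it one key for each argument. carry_out: Moves the arm, as the interface text tells. Its arguments: {"type":"object","properties":{"deltas":{"type":"array"},"grip_force":{"type":"number"}},"required":["deltas"]}

```bash
mkdir -p pics; cat > look.py <<'E'
from bench import arm
import cv2,numpy as np
def shot(c,n):
    p=arm.get_image(c); cv2.imwrite(f'pics/{n}.png',p['image'][:,:,::-1]); return p
E
python3 - <<'E'
from look import *
for c in ['scene','top']:
    p=shot(c,c+'0')
    print(c, (-p['R'].T@p['t']).round(3))
    for n in ['long_center','long_label','short_center','short_label','stand_a','stand_b','reading_pad','network','adapter','blank','router','spare_adapter','meter','screwdriver']:
        print(n,[(np.round(d['position'],3).tolist(),round(d['conf'],2)) for d in arm.mark_of(p,n)[:4]])
s=arm.observe();print(s)
E
```

```text
scene [ 1.073 -0.443  1.011]
long_center [([0.486, 0.229, 0.038], 0.81), ([0.317, 0.264, 0.031], 0.68), ([0.436, 0.245, 0.033], 0.22)]
long_label [([0.364, 0.269, 0.028], 0.86), ([0.491, 0.538, 0.0], 0.68), ([0.435, 0.244, 0.032], 0.59)]
short_center [([0.457, -0.19, 0.036], 0.64)]
short_label [([0.471, -0.158, 0.034], 0.55)]
stand_a [([0.484, 0.228, -0.003], 0.67), ([0.458, -0.19, 0.001], 0.66), ([0.486, 0.537, 0.001], 0.2)]
stand_b [([0.484, 0.228, -0.003], 0.67), ([0.458, -0.19, 0.001], 0.66), ([0.486, 0.537, 0.001], 0.2)]
reading_pad [([0.458, 0.022, 0.002], 0.75), ([0.575, -0.009, -0.005], 0.6), ([0.472, -0.156, 0.035], 0.41)]
network [([0.484, 0.539, 0.002], 0.74)]
adapter [([0.471, 0.472, 0.11], 0.69)]
blank [([0.471, -0.157, 0.034], 0.63), ([0.507, 0.606, 0.112], 0.54)]
router [([0.613, -0.486, 0.001], 0.73)]
spare_adapter [([0.726, 0.261, -0.0], 0.82)]
meter [([0.764, 0.102, 0.002], 0.82), ([0.571, -0.009, -0.001], 0.23)]
screwdriver [([0.75, -0.207, -0.002], 0.96)]
top [0.359 0.067 1.43 ]
long_center [([0.32, 0.265, 0.028], 0.62), ([0.486, 0.227, 0.031], 0.54)]
long_label [
[... 673 characters left out ...]
, -0.001], 0.21)]
{'time_s': 1.5, 'qpos': array([ 1.12179817e+00,  2.16925046e-01,  1.61342329e+00, -1.26430337e-05,
        1.31127841e+00, -1.12187556e-01]), 'qd': array([-0.00014546, -0.00119971,  0.00022241,  0.0005004 , -0.00153983,
        0.00082596]), 'joint_efforts': array([ 1.10606536e-03, -3.96873701e+01, -3.04247010e+01, -4.26258418e-05,
        7.47425711e-04,  4.93352815e-06]), 'position': array([0.20652623, 0.58989596, 0.23127251]), 'orientation': array([ 5.26558260e-01,  3.09714810e+00, -5.67778544e-05]), 'ft_force': array([-0.48439824, -0.96710533, -0.10058524]), 'ft_torque': array([ 0.02587282, -0.01638276,  0.02532437]), 'gripper_force': 0.0, 'opening': 0.9994474523488531}
```

View pics/scene0.png

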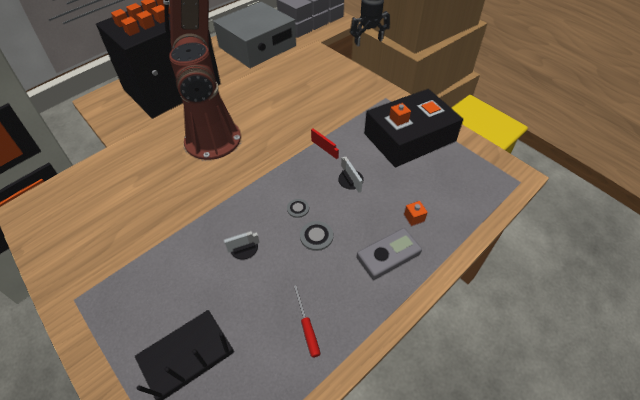

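View pics/top0.png

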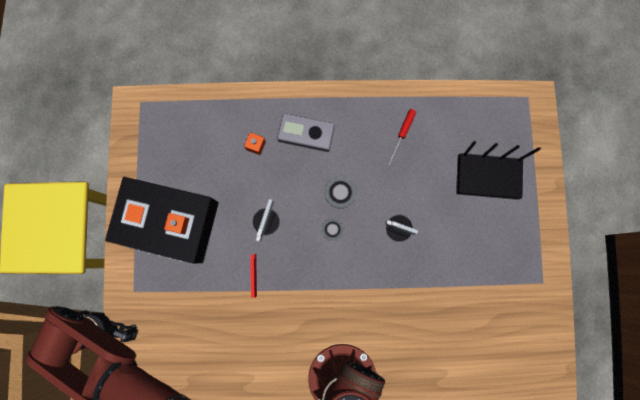

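```bash
python3 - <<'E'
from look import *
a=cv2.imread('pics/scene0.png')[215:270,205:280]; b=cv2.imread('pics/top0.png')[205:260,365:440]
cv2.imwrite('pics/z.png',np.vstack([cv2.resize(i,None,fx=5,fy=5,interpolation=cv2.INTER_CUBIC) for i in (a,b)]))
p=arm.get_image('top');P=arm.masks_of(p,'short_center')
for m in P[:3]:
    r=m['region'];q=cv2.minAreaRect(np.argwhere(r)[:,::-1].astype(np.float32));print(m['conf'],r.sum(),q)
    # pixels -> world at z=0.063
    uv=np.argwhere(r)[:,::-1].astype(float)
    d=cv2.undistortPoints(uv.reshape(-1,1,2),p['mtx'],np.array([p['k1'],0,0,0,0.])).reshape(-1,2)
    rays=np.c_[d,np.ones(len(d))]@p['R']; C=-p['R'].T@p['t']
    W=C+rays*((0.063-C[2])/rays[:,2])[:,None]
    c=W.mean(0);u,s,v=np.linalg.svd(W[:,:2]-c[:2],full_matrices=False)
    t=(W[:,:2]-c[:2])@v[0]; print(c,v[0],np.degrees(np.arctan2(v[0][1],v[0][0])),t.min(),t.max())
print(p['k1'])
E
```

```text
0.61 162 ((400.3941955566406, 227.3350067138672), (31.970109939575195, 5.721496105194092), 17.525569915771484)
[ 0.45522269 -0.18037954  0.063     ] [0.29346943 0.95596846] 72.93421934187849 -0.050612027314086386 0.04619938072184502
-0.10604105976797083
```

View pics/z.png

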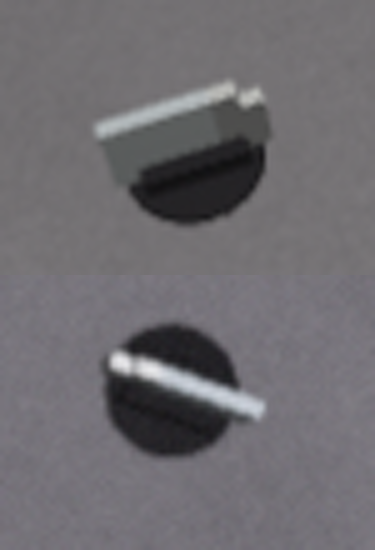

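The top view has the adapter at (178,223), y≈0.47, and the blank at (135,213), y≈0.61. The adapter is therefore in the right socket, so I need the short plate at (400,228) px, about (0.457, -0.189) m. Its notch is at the +y end (right end in the scene view), and its axis heads about 73°. The larger pad is at (340,192) px, about (0.572, -0.007) m.

The tool can't tilt, so I'll grip the plain part near the top and swing the plate by pushing its plain lower corner against the wall of its own stand.

>>> carry_out:
  deltas:
    - {"dx":-24.6,"dy":-33.5}
    - {"dx":-24.6,"dy":-33.5}
    - {"dx":-24.6,"dy":-33.5}
    - {"dx":-24.6,"dy":-33.5}
    - {"dx":-24.6,"dy":-33.5}
    - {"dx":-24.6,"dy":-33.5}
    - {"dx":-24.6,"dy":-33.5}
    - {"dx":-24.6,"dy":-33.5}
    - {"dx":-24.6,"dy":-33.5}
    - {"dx":-24.6,"dy":-33.5}
  grip_force: 20

```text
invalid input at $.deltas[0]: expected keys gripper, dx, dy, dz, twist
```

>>> carry_out:
  deltas:
    - {"dx":-24.6,"dy":-33.5}
    - {"dx":-24.6,"dy":-33.5}
    - {"dx":-24.6,"dy":-33.5}
    - {"dx":-24.6,"dy":-33.5}
    - {"dx":-24.6,"dy":-33.5}
    - {"dx":-24.6,"dy":-33.5}
    - {"dx":-24.6,"dy":-33.5}
    - {"dx":-24.6,"dy":-33.5}
    - {"dx":-24.6,"dy":-33.5}
    - {"dx":-24.6,"dy":-33.5}

```text
invalid input at $.deltas[0]: expected keys gripper, dx, dy, dz, twist
```

>>> carry_out:
  deltas:
    - {"twist":8.5}
    - {"twist":8.5}
    - {"twist":8.5}
    - {"twist":8.5}
    - {"twist":8.5}
    - {"twist":8.5}
    - {"twist":8.5}
    - {"twist":8.5}
    - {"twist":8.5}
    - {"twist":8.5}

```text
invalid input at $.deltas[0]: expected keys gripper, dx, dy, dz, twist
```

>>> carry_out:
  deltas:
    - {"twist":2.7,"dz":20}
    - {"dz":30}
    - {"dz":30}
    - {"dz":30}
    - {"dz":10}
    - {}

```text
invalid input at $.deltas[0]: expected keys gripper, dx, dy, dz, twist
```

```bash
cat >> look.py <<'E'
from scipy.spatial.transform import Rotation as Ro
def st():
    s=arm.observe(); R=Ro.from_rotvec(s['orientation']).as_matrix()
    print('t',round(s['time_s'],2),'pos',s['position'].round(4),'xhead',np.degrees(np.arctan2(R[1,0],R[0,0])).round(1),'q',s['qpos'].round(2),'F',s['ft_force'].round(1),'op',round(s['opening'],3),'gf',s['gripper_force'])
    return s
E
python3 - <<'E'
from look import *
st();p=shot('scene','s1')
for c in ['scene','top']:
    p=arm.get_image(c)
    for n in ['short_center','short_label','stand_b','reading_pad']: print(c,n,[(np.round(d['position'],3).tolist(),round(d['conf'],2)) for d in arm.mark_of(p,n)[:4]])
a=cv2.imread('pics/s1.png')[160:270,190:320];cv2.imwrite('pics/s1z.png',cv2.resize(a,None,fx=5,fy=5,interpolation=2))
E
```

```text
t 1.6 pos [0.2065 0.5899 0.2313] xhead 160.7 q [ 1.12  0.22  1.61  0.    1.31 -0.11] F [ 0.2 -0.4 -0.2] op 1.003 gf 0.0
scene short_center [([0.458, -0.19, 0.036], 0.9), ([0.765, 0.103, 0.001], 0.63)]
scene short_label [([0.471, -0.158, 0.034], 0.83), ([0.484, 0.227, 0.041], 0.72), ([0.507, 0.606, 0.109], 0.43)]
scene stand_b [([0.486, 0.229, -0.002], 0.8), ([0.461, -0.191, 0.006], 0.69), ([0.473, 0.47, 0.111], 0.33), ([0.751, -0.204, -0.0], 0.23)]
scene reading_pad [([0.574, -0.01, -0.0], 0.86), ([0.459, 0.022, -0.0], 0.72)]
top short_center [([0.457, -0.19, 0.033], 0.61)]
top short_label [([0.616, -0.484, -0.002], 0.72), ([0.47, -0.161, 0.035], 0.43)]
top stand_b [([0.482, 0.229, -0.003], 0.93), ([0.454, -0.194, -0.002], 0.87)]
top reading_pad [([0.453, 0.019, -0.0], 0.69), ([0.569, -0.006, -0.002], 0.57)]
```

View pics/s1z.png

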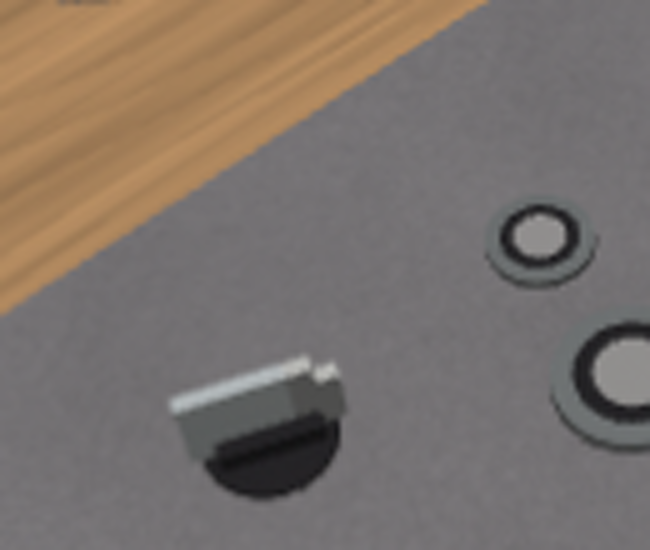

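The moves were refused because every row needs all five keys. The crop confirms the notch and the darker frosted zone on the right end of the short plate, toward +y.

>>> carry_out:
  deltas:
    - {"gripper":1,"dx":-24.7,"dy":-33.6,"dz":0,"twist":0}
    - {"gripper":1,"dx":-24.7,"dy":-33.6,"dz":0,"twist":0}
    - {"gripper":1,"dx":-24.7,"dy":-33.6,"dz":0,"twist":0}
    - {"gripper":1,"dx":-24.7,"dy":-33.6,"dz":0,"twist":0}
    - {"gripper":1,"dx":-24.7,"dy":-33.6,"dz":0,"twist":0}
    - {"gripper":1,"dx":-24.7,"dy":-33.6,"dz":0,"twist":0}
    - {"gripper":1,"dx":-24.7,"dy":-33.6,"dz":0,"twist":0}
    - {"gripper":1,"dx":-24.7,"dy":-33.6,"dz":0,"twist":0}
    - {"gripper":1,"dx":-24.7,"dy":-33.6,"dz":0,"twist":0}
    - {"gripper":1,"dx":-24.7,"dy":-33.6,"dz":0,"twist":0}
  grip_force: 20

```text
time_s: 3.15
position: [0.3289, 0.1897, 0.2316]
orientation: [0.525, 3.096, 0.001]
ft_force: [0.7, -0.6, 1.0]
opening: 1.0
gripper_force: 0.0
```

>>> carry_out:
  deltas:
    - {"gripper":1,"dx":-24.7,"dy":-33.6,"dz":0,"twist":0}
    - {"gripper":1,"dx":-24.7,"dy":-33.6,"dz":0,"twist":0}
    - {"gripper":1,"dx":-24.7,"dy":-33.6,"dz":0,"twist":0}
    - {"gripper":1,"dx":-24.7,"dy":-33.6,"dz":0,"twist":0}
    - {"gripper":1,"dx":-24.7,"dy":-33.6,"dz":0,"twist":0}
    - {"gripper":1,"dx":-24.7,"dy":-33.6,"dz":0,"twist":0}
    - {"gripper":1,"dx":-24.7,"dy":-33.6,"dz":0,"twist":0}
    - {"gripper":1,"dx":-24.7,"dy":-33.6,"dz":0,"twist":0}
    - {"gripper":1,"dx":-24.7,"dy":-33.6,"dz":0,"twist":0}
    - {"gripper":1,"dx":-24.7,"dy":-33.6,"dz":0,"twist":0}

```text
time_s: 4.15
position: [0.451, -0.2095, 0.2315]
orientation: [0.527, 3.096, -0.0]
ft_force: [-0.1, 0.7, -0.1]
opening: 0.999
gripper_force: 0.0
```

>>> carry_out:
  deltas:
    - {"gripper":1,"dx":0,"dy":0,"dz":0,"twist":8.5}
    - {"gripper":1,"dx":0,"dy":0,"dz":0,"twist":8.5}
    - {"gripper":1,"dx":0,"dy":0,"dz":0,"twist":8.5}
    - {"gripper":1,"dx":0,"dy":0,"dz":0,"twist":8.5}
    - {"gripper":1,"dx":0,"dy":0,"dz":0,"twist":8.5}
    - {"gripper":1,"dx":0,"dy":0,"dz":0,"twist":8.5}
    - {"gripper":1,"dx":0,"dy":0,"dz":0,"twist":8.5}
    - {"gripper":1,"dx":0,"dy":0,"dz":0,"twist":8.5}
    - {"gripper":1,"dx":0,"dy":0,"dz":0,"twist":8.5}
    - {"gripper":1,"dx":0,"dy":0,"dz":0,"twist":8.5}

```text
time_s: 5.15
position: [0.4507, -0.2076, 0.2314]
orientation: [2.486, 1.92, 0.0]
ft_force: [-0.1, -0.2, -0.3]
opening: 1.002
gripper_force: 0.0
```

>>> carry_out:
  deltas:
    - {"gripper":1,"dx":0,"dy":0,"dz":30,"twist":4}
    - {"gripper":1,"dx":0,"dy":0,"dz":40,"twist":0}
    - {"gripper":1,"dx":0,"dy":0,"dz":40,"twist":0}
    - {"gripper":1,"dx":0,"dy":0,"dz":10,"twist":0}
    - {"gripper":1,"dx":0,"dy":0,"dz":0,"twist":0}
    - {"gripper":1,"dx":0,"dy":0,"dz":0,"twist":0}

```text
time_s: 5.75
position: [0.452, -0.2084, 0.113]
orientation: [2.544, 1.838, 0.002]
ft_force: [0.2, 0.5, 0.1]
opening: 1.001
gripper_force: 0.0
```

```bash
python3 - <<'E'
from look import *
st()
p=shot('scene','s2')
for n in ['short_center','short_label']: print(n,[(np.round(d['position'],3).tolist(),round(d['conf'],2)) for d in arm.mark_of(p,n)[:4]])
a=cv2.imread('pics/s2.png')[170:270,180:300];cv2.imwrite('pics/s2z.png',cv2.resize(a,None,fx=6,fy=6,interpolation=2))
E
```

```text
t 5.75 pos [ 0.452  -0.2084  0.113 ] xhead 71.7 q [-0.57  0.08  2.01 -0.    1.05 -0.25] F [0.2 0.5 0.1] op 1.001 gf 0.0
short_center [([0.455, -0.188, 0.035], 0.53)]
short_label [([0.47, -0.16, 0.035], 0.79)]
```

View pics/s2z.png

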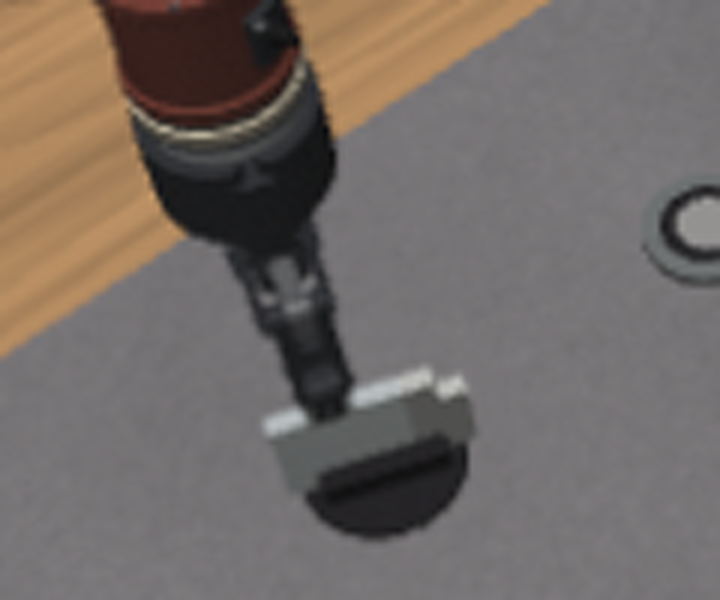

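The gripper sits squarely over the plain part of the plate, well away from the frosted right end. I'll descend, grip lightly and lift.

>>> carry_out:
  deltas:
    - {"gripper":1,"dx":0,"dy":0,"dz":30,"twist":0}
    - {"gripper":1,"dx":0,"dy":0,"dz":30,"twist":0}
    - {"gripper":1,"dx":0,"dy":0,"dz":19,"twist":0}
    - {"gripper":0,"dx":0,"dy":0,"dz":0,"twist":0}
    - {"gripper":0,"dx":0,"dy":0,"dz":0,"twist":0}
    - {"gripper":0,"dx":0,"dy":0,"dz":0,"twist":0}
    - {"gripper":0,"dx":0,"dy":0,"dz":0,"twist":0}
    - {"gripper":0,"dx":0,"dy":0,"dz":0,"twist":0}
    - {"gripper":0,"dx":0,"dy":0,"dz":0,"twist":0}
    - {"gripper":0,"dx":0,"dy":0,"dz":0,"twist":0}
  grip_force: 25

```text
time_s: 6.9
position: [0.4509, -0.208, 0.0334]
orientation: [2.547, 1.839, -0.0]
ft_force: [-2.4, -0.0, 6.0]
opening: 0.11
gripper_force: 24.9
```

```bash
python3 -c "
from look import *
st()"
```

```text
t 6.9 pos [ 0.4509 -0.208   0.0334] xhead 71.7 q [-0.57  0.22  2.04 -0.    0.89 -0.25] F [-2.4 -0.   6. ] op 0.11 gf 24.91566628217697
```

>>> carry_out:
  deltas:
    - {"gripper":0,"dx":0,"dy":0,"dz":-15,"twist":0}
    - {"gripper":0,"dx":0,"dy":0,"dz":-25,"twist":0}
    - {"gripper":0,"dx":0,"dy":0,"dz":-25,"twist":0}
    - {"gripper":0,"dx":0,"dy":0,"dz":-20,"twist":0}
    - {"gripper":0,"dx":0,"dy":0,"dz":0,"twist":4}
    - {"gripper":0,"dx":0,"dy":0,"dz":0,"twist":6}
    - {"gripper":0,"dx":0,"dy":0,"dz":0,"twist":8}
    - {"gripper":0,"dx":0,"dy":0,"dz":0,"twist":8}
    - {"gripper":0,"dx":0,"dy":0,"dz":0,"twist":8}
    - {"gripper":0,"dx":0,"dy":0,"dz":0,"twist":8}

```text
time_s: 7.9
position: [0.4506, -0.2074, 0.1171]
orientation: [-3.039, -0.797, -0.0]
ft_force: [-0.4, -0.2, -0.2]
opening: 0.109
gripper_force: 24.6
```

>>> carry_out:
  deltas:
    - {"gripper":0,"dx":0,"dy":0,"dz":0,"twist":8}
    - {"gripper":0,"dx":0,"dy":0,"dz":0,"twist":8}
    - {"gripper":0,"dx":0,"dy":0,"dz":0,"twist":8}
    - {"gripper":0,"dx":0,"dy":0,"dz":0,"twist":8}
    - {"gripper":0,"dx":0,"dy":0,"dz":0,"twist":8}
    - {"gripper":0,"dx":0,"dy":0,"dz":0,"twist":5}
    - {"gripper":0,"dx":0,"dy":0,"dz":0,"twist":3}
    - {"gripper":0,"dx":32,"dy":-10,"dz":0,"twist":0}
    - {"gripper":0,"dx":33,"dy":-9.5,"dz":0,"twist":0}
    - {"gripper":0,"dx":0,"dy":0,"dz":0,"twist":0}

```text
time_s: 8.9
position: [0.5224, -0.2101, 0.118]
orientation: [3.101, -0.497, 0.007]
ft_force: [0.2, -0.2, -0.6]
opening: 0.115
gripper_force: 24.7
```

```bash
python3 - <<'E'
from look import *
st()
p=shot('scene','s3')
for n in ['short_center','short_label','stand_b']: print(n,[(np.round(d['position'],3).tolist(),round(d['conf'],2)) for d in arm.mark_of(p,n)[:4]])
a=cv2.imread('pics/s3.png')[160:280,190:310];cv2.imwrite('pics/s3z.png',cv2.resize(a,None,fx=5,fy=5,interpolation=2))
E
```

```text
t 8.9 pos [ 0.5224 -0.2101  0.118 ] xhead -18.2 q [-0.51  0.21  1.85  0.    1.08  1.38] F [ 0.2 -0.2 -0.6] op 0.115 gf 24.668404161930084
short_center [([0.538, -0.219, 0.122], 0.68)]
short_label [([0.57, -0.224, 0.12], 0.5)]
stand_b [([0.485, 0.228, -0.003], 0.64), ([0.459, -0.189, 0.001], 0.51)]
```

View pics/s3z.png

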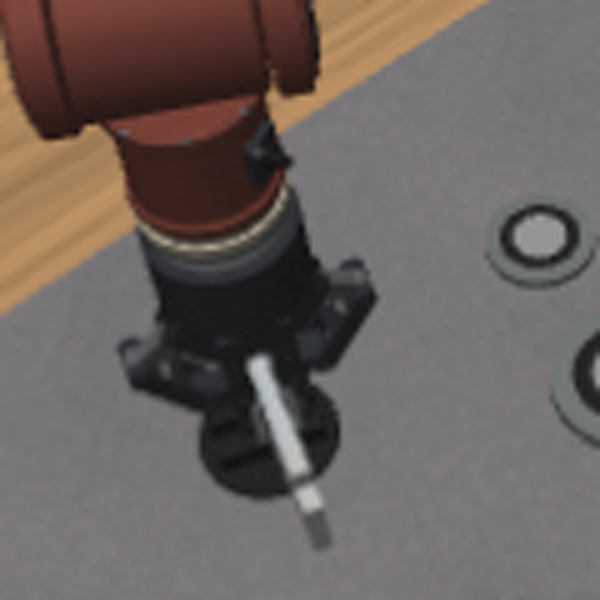

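The plate is held level with the notch and frosted end pointing away from the stand. I'll lower it beside the wall and push gently.

>>> carry_out:
  deltas:
    - {"gripper":0,"dx":0,"dy":0,"dz":25,"twist":0}
    - {"gripper":0,"dx":0,"dy":0,"dz":30,"twist":0}
    - {"gripper":0,"dx":0,"dy":0,"dz":19,"twist":0}
    - {"gripper":0,"dx":-6,"dy":0,"dz":0,"twist":0}
    - {"gripper":0,"dx":-6,"dy":0,"dz":0,"twist":0}
    - {"gripper":0,"dx":-5,"dy":0,"dz":0,"twist":0}
    - {"gripper":0,"dx":-4,"dy":0,"dz":0,"twist":0}
    - {"gripper":0,"dx":-4,"dy":0,"dz":0,"twist":0}
    - {"gripper":0,"dx":-4,"dy":0,"dz":0,"twist":0}
    - {"gripper":0,"dx":0,"dy":0,"dz":0,"twist":0}

```text
time_s: 10.1
position: [0.4963, -0.2026, 0.0472]
orientation: [3.098, -0.501, 0.021]
ft_force: [6.6, -0.6, 0.4]
opening: 0.111
gripper_force: 25.0
```

```bash
python3 - <<'E'
from look import *
st()
p=shot('scene','s4')
for n in ['short_center','short_label']: print(n,[(np.round(d['position'],3).tolist(),round(d['conf'],2)) for d in arm.mark_of(p,n)[:4]])
E
```

```text
t 10.1 pos [ 0.4963 -0.2026  0.0472] xhead -18.4 q [-0.52  0.26  1.95  0.    0.92  1.37] F [ 6.6 -0.6  0.4] op 0.111 gf 24.99675840139389
short_center [([0.52, -0.207, 0.051], 0.59)]
short_label [([0.547, -0.219, 0.055], 0.67)]
```

Contact, at 6.6 N. I'll keep pushing.

>>> carry_out:
  deltas:
    - {"gripper":0,"dx":-4,"dy":0,"dz":0,"twist":0}
    - {"gripper":0,"dx":-4,"dy":0,"dz":0,"twist":0}
    - {"gripper":0,"dx":-4,"dy":0,"dz":0,"twist":0}
    - {"gripper":0,"dx":-4,"dy":0,"dz":0,"twist":0}
    - {"gripper":0,"dx":0,"dy":0,"dz":0,"twist":0}

```text
time_s: 10.75
position: [0.4831, -0.199, 0.0488]
orientation: [3.096, -0.5, 0.028]
ft_force: [6.6, -1.9, 5.8]
opening: 0.111
gripper_force: 26.5
```

```bash
python3 - <<'E'
from look import *
st()
p=shot('scene','s5')
for n in ['short_center','short_label']: print(n,[(np.round(d['position'],3).tolist(),round(d['conf'],2)) for d in arm.mark_of(p,n)[:4]])
a=cv2.imread('pics/s5.png')[160:280,190:310];cv2.imwrite('pics/s5z.png',cv2.resize(a,None,fx=5,fy=5,interpolation=2))
E
```

```text
t 10.75 pos [ 0.4831 -0.199   0.0488] xhead -18.3 q [-0.53  0.23  1.99  0.    0.91  1.36] F [ 6.6 -1.9  5.8] op 0.111 gf 26.456505954265594
short_center [([0.51, -0.206, 0.058], 0.5)]
short_label [([0.572, -0.009, 0.0], 0.67), ([0.538, -0.216, 0.067], 0.6), ([0.749, -0.203, -0.002], 0.41)]
```

View pics/s5z.png

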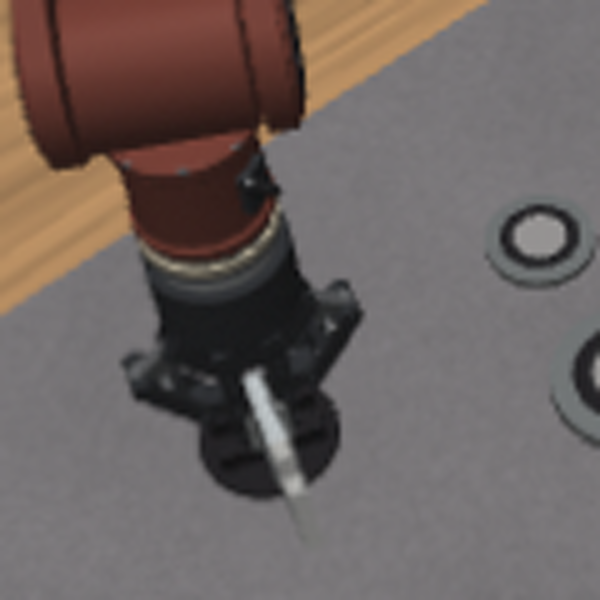

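Rotating as planned, about 20° so far; the label end is rising. Continuing.

>>> carry_out:
  deltas:
    - {"gripper":0,"dx":-4,"dy":0,"dz":0,"twist":0}
    - {"gripper":0,"dx":-4,"dy":0,"dz":0,"twist":0}
    - {"gripper":0,"dx":-4,"dy":0,"dz":0,"twist":0}
    - {"gripper":0,"dx":-4,"dy":0,"dz":0,"twist":0}
    - {"gripper":0,"dx":-4,"dy":0,"dz":0.5,"twist":0}
    - {"gripper":0,"dx":-4,"dy":0,"dz":0.5,"twist":0}
    - {"gripper":0,"dx":-4,"dy":0,"dz":0.5,"twist":0}
    - {"gripper":0,"dx":0,"dy":0,"dz":0,"twist":0}

```text
time_s: 11.7
position: [0.4537, -0.1892, 0.0454]
orientation: [3.097, -0.499, 0.018]
ft_force: [4.3, -1.8, 5.3]
opening: 0.117
gripper_force: 28.2
```

```bash
python3 - <<'E'
from look import *
st()
p=shot('scene','s6')
for n in ['short_center','short_label']: print(n,[(np.round(d['position'],3).tolist(),round(d['conf'],2)) for d in arm.mark_of(p,n)[:4]])
a=cv2.imread('pics/s6.png')[160:280,190:310];cv2.imwrite('pics/s6z.png',cv2.resize(a,None,fx=5,fy=5,interpolation=2))
E
```

```text
t 11.7 pos [ 0.4537 -0.1892  0.0454] xhead -18.3 q [-0.54  0.18  2.05  0.    0.9   1.35] F [ 4.3 -1.8  5.3] op 0.117 gf 28.151362538337708
short_center [([0.486, -0.2, 0.077], 0.58)]
short_label [([0.504, -0.203, 0.099], 0.61)]
```

View pics/s6z.png

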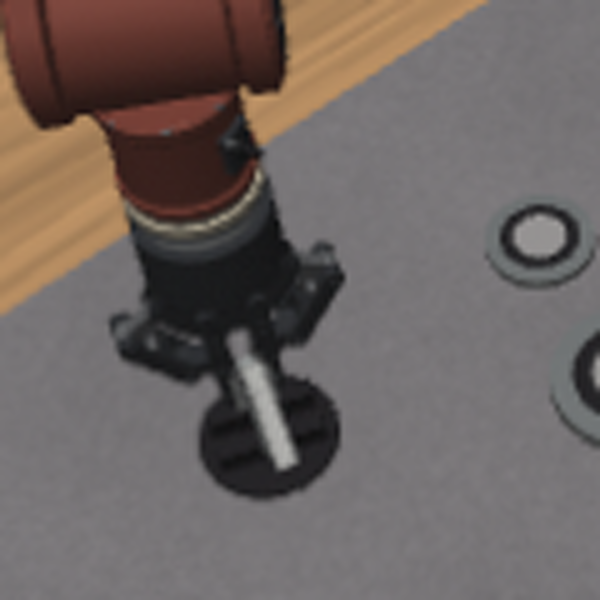

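The centre and label marks now give a slope of about 50°, and in the picture the plate stands steep. I'll lift and measure it clear of the stand.

>>> carry_out:
  deltas:
    - {"gripper":0,"dx":2,"dy":0,"dz":-6,"twist":0}
    - {"gripper":0,"dx":2,"dy":0,"dz":-15,"twist":0}
    - {"gripper":0,"dx":0,"dy":0,"dz":-25,"twist":0}
    - {"gripper":0,"dx":0,"dy":0,"dz":-25,"twist":0}
    - {"gripper":0,"dx":0,"dy":0,"dz":-25,"twist":0}
    - {"gripper":0,"dx":0,"dy":0,"dz":-20,"twist":0}
    - {"gripper":0,"dx":0,"dy":0,"dz":-10,"twist":0}
    - {"gripper":0,"dx":0,"dy":0,"dz":0,"twist":0}

```text
time_s: 12.65
position: [0.453, -0.1878, 0.1687]
orientation: [3.101, -0.499, 0.001]
ft_force: [0.4, 0.2, -1.0]
opening: 0.11
gripper_force: 27.3
```

```bash
python3 - <<'E'
from look import *
st()
for k in range(2):
  for c in ['scene','top']:
    p=shot(c,f's7{c}{k}')
    for n in ['short_center','short_label']: print(c,n,[(np.round(d['position'],3).tolist(),round(d['conf'],2)) for d in arm.mark_of(p,n)[:3]])
E
```

```text
t 12.65 pos [ 0.453  -0.1878  0.1687] xhead -18.3 q [-0.54 -0.01  1.98 -0.    1.17  1.35] F [ 0.4  0.2 -1. ] op 0.11 gf 27.31098085641861
scene short_center [([0.484, -0.2, 0.197], 0.52), ([0.459, -0.188, 0.002], 0.19)]
scene short_label []
top short_center [([0.615, -0.485, -0.004], 0.4)]
top short_label []
scene short_center [([0.486, -0.198, 0.196], 0.65)]
scene short_label [([0.503, -0.202, 0.219], 0.57)]
top short_center []
top short_label [([0.77, 0.103, -0.003], 0.63)]
```

>>> carry_out:
  deltas:
    - {"gripper":0,"dx":0,"dy":-10,"dz":0,"twist":0}
    - {"gripper":0,"dx":0,"dy":-22,"dz":2,"twist":0}
    - {"gripper":0,"dx":2,"dy":-30,"dz":2,"twist":0}
    - {"gripper":0,"dx":2,"dy":-35,"dz":2,"twist":0}
    - {"gripper":0,"dx":0,"dy":-35,"dz":2,"twist":0}
    - {"gripper":0,"dx":0,"dy":-32,"dz":2,"twist":0}
    - {"gripper":0,"dx":0,"dy":-26,"dz":2,"twist":0}
    - {"gripper":0,"dx":0,"dy":-18,"dz":0,"twist":0}
    - {"gripper":0,"dx":0,"dy":0,"dz":0,"twist":0}
    - {"gripper":0,"dx":0,"dy":0,"dz":0,"twist":0}
  grip_force: 40

```text
time_s: 14.25
position: [0.522, 0.0089, 0.1558]
orientation: [3.102, -0.497, -0.0]
ft_force: [0.2, -0.7, -1.5]
opening: 0.11
gripper_force: 42.6
```

```bash
python3 - <<'E'
from look import *
st()
for k in range(3):
  for c in ['scene','top']:
    p=shot(c,f's8{c}{k}')
    for n in ['short_center','short_label','reading_pad']: print(c,n,[(np.round(d['position'],3).tolist(),round(d['conf'],2)) for d in arm.mark_of(p,n)[:3]])
a=cv2.imread('pics/s8scene0.png')[150:270,240:370];b=cv2.imread('pics/s8top0.png')[130:250,275:405]
cv2.imwrite('pics/s8z.png',np.vstack([cv2.resize(i,None,fx=2.45*1.0,fy=2.45,interpolation=2) for i in (a,b)]))
E
```

```text
t 14.25 pos [0.522  0.0089 0.1558] xhead -18.2 q [-0.12  0.08  1.92 -0.    1.14  1.77] F [ 0.2 -0.7 -1.5] op 0.11 gf 42.55634129047394
scene short_center [([0.552, -0.004, 0.188], 0.68), ([0.729, 0.263, -0.001], 0.63)]
scene short_label [([0.573, -0.006, 0.21], 0.63), ([0.486, 0.227, 0.042], 0.57)]
scene reading_pad [([0.576, -0.01, -0.002], 0.9), ([0.458, 0.023, 0.0], 0.77)]
top short_center []
top short_label []
top reading_pad [([0.451, 0.02, 0.001], 0.74), ([0.505, 0.606, 0.112], 0.22)]
scene short_center [([0.554, -0.003, 0.187], 0.63)]
scene short_label [([0.576, -0.01, 0.208], 0.72), ([0.572, -0.008, -0.0], 0.5)]
scene reading_pad [([0.572, -0.01, -0.003], 0.65), ([0.455, 0.023, 0.001], 0.52), ([0.483, 0.228, -0.001], 0.35)]
top short_center []
top short_label [([0.474, 0.47, 0.11], 0.68)]
top reading_pad [([0.453, 0.021, 0.002], 0.43)]
scene short_center [([0.553, -0.003, 0.184], 0.57)]
scene short_label [([0.573, -0.007, 0.207], 0.67), ([0.768, 0.101, 0.002], 0.49)]
scene reading_pad [([0.459, 0.024, 0.001], 0.91), ([0.572, -0.011, -0.0], 0.59), ([0.73, 0.262, -0.001], 0.52)]
top short_center []
top short_label []
top reading_pad [([0.453, 0.021, -0.0], 0.57)]
```

View pics/s8z.png

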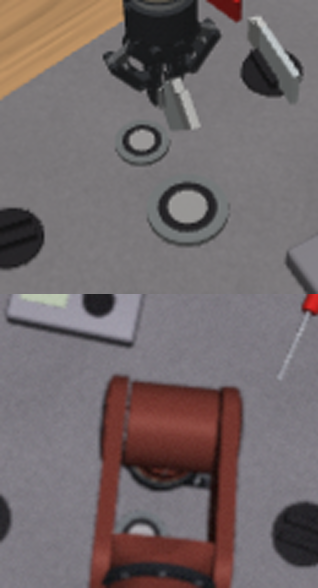

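The label marks average (0.574, -0.008, 0.208), which is on target. They put the slope at only 46–50°, so I'll check it by fitting the plate outline to the mask.

```bash
python3 - <<'E'
from look import *
s=arm.observe();R=Ro.from_rotvec(s['orientation']).as_matrix();X=R[:,0];Y=R[:,1];Z=-R[:,2]
piv=s['position']+.019*Z
p=arm.get_image('scene');ms=arm.masks_of(p,'short_center')
for m in ms[:3]:
    r=m['region'];print(m['conf'],r.sum(),np.argwhere(r).mean(0))
m=[m['region'] for m in ms if abs(np.argwhere(m['region']).mean(0)-[192,313]).max()<20][0]
K=4
pts2=np.array([[-47.5,-27.5],[47.5,-27.5],[47.5,13.5],[33.5,27.5],[33.5,13.5],[-47.5,27.5]])/1e3
polyA=np.array([[-47.5,-27.5],[47.5,-27.5],[47.5,13.5],[33.5,13.5],[33.5,27.5],[-47.5,27.5]])/1e3
def proj(W):
    return cv2.projectPoints(W,cv2.Rodrigues(p['R'])[0],p['t'],p['mtx'],np.array([p['k1'],0,0,0,0.]))[0].reshape(-1,2)
def render(c,a):
    th=np.radians(a);u=np.cos(th)*X+np.sin(th)*Z;w=-np.sin(th)*X+np.cos(th)*Z
    C=piv+c[0]*X+c[1]*Z; im=np.zeros((400*K,640*K),np.uint8)
    rings=[C+polyA[:,:1]*u+polyA[:,1:]*w+o*Y for o in(-.005,.005)]
    q=[(proj(x)*K+K/2).astype(np.int32) for x in rings]
    for x in q: cv2.fillPoly(im,[x],1)
    for i in range(6):
        j=(i+1)%6; cv2.fillConvexPoly(im,cv2.convexHull(np.array([q[0][i],q[0][j],q[1][j],q[1][i]])),1)
    return im[140*K:240*K,260*K:360*K]
M=cv2.resize(m.astype(np.uint8),None,fx=K,fy=K,interpolation=0)[140*K:240*K,260*K:360*K]>0
# gripper hides the plain part: score only pixels on label side (below gripper): ignore rendered pixels farther than 9px above mask
D=cv2.distanceTransform((~M).astype(np.uint8),cv2.DIST_L2,5)
res=[]
for a in range(30,76,3):
    best=None
    for cx in np.arange(.018,.046,.003):
        for cz in np.arange(-.006,.025,.003):
            I=render((cx,cz),a)>0
            miss=(M&~I).sum()
            extra=I&~M; rows=np.nonzero(M.any(1))[0]; extra[:rows[0]+(rows[-1]-rows[0])//3]=0
            e=miss+extra.sum()
            if best is None or e<best[0]: best=(e,round(cx,3),round(cz,3))
    res.append((a,)+best)
print(M.sum());print(*res,sep='\n')
z=cv2.resize(p['image'][165:220,280:350,::-1],None,fx=8,fy=8,interpolation=2);cs,_=cv2.findContours(cv2.resize(m[165:220,280:350].astype(np.uint8),None,fx=8,fy=8,interpolation=0),0,1);cv2.imwrite('pics/m.png',np.hstack([z[:, :400],cv2.drawContours(z.copy(),cs,-1,(0,0,255),1)[:, :400]]))
E
```

```text
0.6 748 [235.44385027 316.14572193]
0.56 244 [193.17213115 312.4057377 ]
3904
(30, np.int64(887), np.float64(0.03), np.float64(0.021))
(33, np.int64(808), np.float64(0.033), np.float64(0.021))
(36, np.int64(726), np.float64(0.033), np.float64(0.018))
(39, np.int64(636), np.float64(0.033), np.float64(0.018))
(42, np.int64(554), np.float64(0.033), np.float64(0.015))
(45, np.int64(468), np.float64(0.036), np.float64(0.015))
(48, np.int64(380), np.float64(0.036), np.float64(0.015))
(51, np.int64(330), np.float64(0.036), np.float64(0.012))
(54, np.int64(369), np.float64(0.036), np.float64(0.012))
(57, np.int64(430), np.float64(0.036), np.float64(0.012))
(60, np.int64(533), np.float64(0.036), np.float64(0.015))
(63, np.int64(648), np.float64(0.033), np.float64(0.012))
(66, np.int64(736), np.float64(0.033), np.float64(0.015))
(69, np.int64(820), np.float64(0.033), np.float64(0.015))
(72, np.int64(911), np.float64(0.036), np.float64(0.015))
(75, np.int64(972), np.float64(0.033), np.float64(0.021))
```

View pics/m.png

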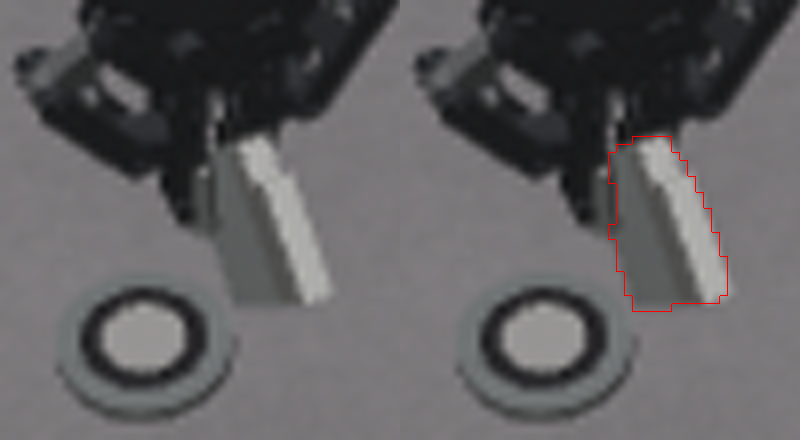

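The outline fit gives about 51°, best over the 48–54° range, which agrees with the marks. The label is within about 5 mm horizontally of the pad axis and 21 cm up, and the plate is held still. Handing in.

```bash
python3 -c "
from look import *
st();print(arm.finish_job())"
```

```text
t 15.55 pos [0.5221 0.0084 0.1558] xhead -18.3 q [-0.12  0.08  1.92 -0.    1.14  1.77] F [-0.6  0.5 -0.7] op 0.113 gf 42.55652368068695
the job is handed in; nothing more can be done
None
```

I handed in the job at 15.6 s, holding the short plate (adapter in the right socket) label end up at about 50°, label middle about 21 cm above the larger pad; but the plate slid about 11 mm while I tilted it against its stand wall, so the frosted notch corner ended within a few mm of the gripper body and I couldn't confirm it never touched.

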